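# Set the flip tags of the kiln-post bins

### The job

Check the four kiln-post bins against the flip tags on the board in front of them, and turn over the tags that are wrong, so that the full bins (four posts, no place free) show green (green face up) and every other bin shows red. Push each tag over gently with a fingertip until it lies on its other rest, without pinching or forcing it, and leave the posts and everything else on the table where they are.

Things in the scene. Friction and masses are not known exactly. Their poses are not given: they have to be found in the camera images.
- rack: Plywood bench rack, fixed: base 235 x 640 x 12 mm with four bins in a row and, along its front (robot's side), a tag board 540 mm long, 74 mm deep, sloping 15 deg down to the robot, top 49 to 67 mm above the table. Origin on the table under the middle of the row of tags; x square across, from tags to bins, y along the row to the left, z up. Bays 130 mm apart; which bin is in which bay changes
- tag_row (a point): Middle of the row of tag hinges, 72 mm above the table, axes as the rack's. Each tag rests in a V of two short fixed wings (left one green, right one red) that reach 18 mm above the hinge and 16 mm to either side; the tag's outer 43 mm stand clear of them, so a fingertip can go in beside the tag, under the overhang of its free edge, and push it sideways over the hinge
- bin_1: Grey open bin 100 x 104 x 62 mm, walls and floor 4 mm, fixed on the rack. Origin: centre of its underside, 12 mm above the table; axes as the rack's. It has four places (2 x 2) for upright posts and is full with four; a post is in it if its centre is within 50 mm in x and y. Its tag is tag_1: middle of the hinge 110 mm in front (rack's -x) of the bin's centre, 72 mm above the table
- bin_2: Grey open bin 100 x 104 x 62 mm, walls and floor 4 mm, fixed on the rack. Origin: centre of its underside, 12 mm above the table; axes as the rack's. It has four places (2 x 2) for upright posts and is full with four; a post is in it if its centre is within 50 mm in x and y. Its tag is tag_2: middle of the hinge 110 mm in front (rack's -x) of the bin's centre, 72 mm above the table
- bin_3: Grey open bin 100 x 104 x 62 mm, walls and floor 4 mm, fixed on the rack. Origin: centre of its underside, 12 mm above the table; axes as the rack's. It has four places (2 x 2) for upright posts and is full with four; a post is in it if its centre is within 50 mm in x and y. Its tag is tag_3: middle of the hinge 110 mm in front (rack's -x) of the bin's centre, 72 mm above the table
- bin_4: Grey open bin 100 x 104 x 62 mm, walls and floor 4 mm, fixed on the rack. Origin: centre of its underside, 12 mm above the table; axes as the rack's. It has four places (2 x 2) for upright posts and is full with four; a post is in it if its centre is within 50 mm in x and y. Its tag is tag_4: middle of the hinge 110 mm in front (rack's -x) of the bin's centre, 72 mm above the table
- tag_1 (a joint): Lean of a flip tag, rad: +0.61 at rest leaning right (rack's -y), GREEN face up; -0.61 at rest leaning left, RED up; 0 upright. Plate 50 x 65 x 4 mm, 30 g, on a free hinge along its lower edge, pin along the rack's x, rising 15 deg to the bin. Free edge at rest: 37 mm beside the hinge, 51 mm above it, 14 mm nearer the robot. Past upright it falls over by itself and stays by its weight
- tag_2 (a joint): Lean of a flip tag, rad: +0.61 at rest leaning right (rack's -y), GREEN face up; -0.61 at rest leaning left, RED up; 0 upright. Plate 50 x 65 x 4 mm, 30 g, on a free hinge along its lower edge, pin along the rack's x, rising 15 deg to the bin. Free edge at rest: 37 mm beside the hinge, 51 mm above it, 14 mm nearer the robot. Past upright it falls over by itself and stays by its weight
- tag_3 (a joint): Lean of a flip tag, rad: +0.61 at rest leaning right (rack's -y), GREEN face up; -0.61 at rest leaning left, RED up; 0 upright. Plate 50 x 65 x 4 mm, 30 g, on a free hinge along its lower edge, pin along the rack's x, rising 15 deg to the bin. Free edge at rest: 37 mm beside the hinge, 51 mm above it, 14 mm nearer the robot. Past upright it falls over by itself and stays by its weight
- tag_4 (a joint): Lean of a flip tag, rad: +0.61 at rest leaning right (rack's -y), GREEN face up; -0.61 at rest leaning left, RED up; 0 upright. Plate 50 x 65 x 4 mm, 30 g, on a free hinge along its lower edge, pin along the rack's x, rising 15 deg to the bin. Free edge at rest: 37 mm beside the hinge, 51 mm above it, 14 mm nearer the robot. Past upright it falls over by itself and stays by its weight
- post_1a: Loose kiln post, cream fired clay, 40 x 40 x 82 mm, upright in one of the bins, its top 98 mm above the table; origin at the centre of its foot. Not to be moved
- post_1b: Loose kiln post, cream fired clay, 40 x 40 x 82 mm, upright in one of the bins, its top 98 mm above the table; origin at the centre of its foot. Not to be moved
- post_2a: Loose kiln post, cream fired clay, 40 x 40 x 82 mm, upright in one of the bins, its top 98 mm above the table; origin at the centre of its foot. Not to be moved
- post_2b: Loose kiln post, cream fired clay, 40 x 40 x 82 mm, upright in one of the bins, its top 98 mm above the table; origin at the centre of its foot. Not to be moved
- post_2c: Loose kiln post, cream fired clay, 40 x 40 x 82 mm, upright in one of the bins, its top 98 mm above the table; origin at the centre of its foot. Not to be moved
- post_2d: Loose kiln post, cream fired clay, 40 x 40 x 82 mm, upright in one of the bins, its top 98 mm above the table; origin at the centre of its foot. Not to be moved
- post_4a: Loose kiln post, cream fired clay, 40 x 40 x 82 mm, upright in one of the bins, its top 98 mm above the table; origin at the centre of its foot. Not to be moved
- post_4b: Loose kiln post, cream fired clay, 40 x 40 x 82 mm, upright in one of the bins, its top 98 mm above the table; origin at the centre of its foot. Not to be moved
- post_4c: Loose kiln post, cream fired clay, 40 x 40 x 82 mm, upright in one of the bins, its top 98 mm above the table; origin at the centre of its foot. Not to be moved
- post_4d: Loose kiln post, cream fired clay, 40 x 40 x 82 mm, upright in one of the bins, its top 98 mm above the table; origin at the centre of its foot. Not to be moved
- kiln_wash: Loose jar, 60 mm across, 85 mm high, standing on the left end of the rack's base, at its front; origin under its middle. A bystander
- cup: Loose bisque cup, 80 mm across, 85 mm high, on the table to the right of the rack; origin under its middle. A bystander
- vase: Loose dark brown gourd-shaped vase, 100 mm across, 172 mm high, standing on the left end of the rack's base behind the jar; origin under its middle. A bystander
- brush: Loose flat brush lying on the table along the front of the rack, about 200 mm long and 20 mm high. A bystander

How it is judged (in metres and radians):
At the end, for the whole second after the job is handed in: The tags of both full bins lean right within 0.11 rad of their rest (green face up), those of the part-filled and the empty bin lean left within 0.11 rad of theirs (red face up), all at rest, and every post and loose bystander is within 30 mm of where it started (value of joint each of tag_2, tag_4 above 0.5 rad and value of joint each of tag_1, tag_3 below -0.5 rad and velocity of joint tag_1 between -0.3 and 0.3 rad/s and velocity of joint tag_2 between -0.3 and 0.3 rad/s and velocity of joint tag_3 between -0.3 and 0.3 rad/s and velocity of joint tag_4 between -0.3 and 0.3 rad/s and distance of each of post_1a, post_1b, post_2a, post_2b, post_2c, post_2d, post_4a, post_4b, post_4c, post_4d, kiln_wash, cup, vase, brush from where it was at the start of the episode below 0.03 m); the robot touches nothing.
It fails at once if a kiln post is lifted, taken out or knocked over (its foot leaves its place by 30 mm) (distance of any of post_1a, post_1b, post_2a, post_2b, post_2c, post_2d, post_4a, post_4b, post_4c, post_4d from where it was at the start of the episode above 0.03 m).
It fails at once if the jar, cup, vase or brush is moved by more than 30 mm (distance of any of kiln_wash, cup, vase, brush from where it was at the start of the episode above 0.03 m).
It fails at once if a tag or its bin is pinched or forced: more than 15 N from the fingers (contact force between the fingers and bin_1 above 15 N or contact force between the fingers and bin_2 above 15 N or contact force between the fingers and bin_3 above 15 N or contact force between the fingers and bin_4 above 15 N).
It also fails if it takes over 54 s, if anything falls off the work surface, if the arm or the gripper's body presses on something with over 40 N, if the wrist force passes 120 N, or if a joint passes its speed limit or range.

### The arm

A 7-joint arm with a two-finger parallel gripper is mounted at the origin on the work surface. World frame = base frame: x ahead of the robot, y to its left, z up, the work surface at z = 0. Lengths are in mm, angles in rad, forces in N, time in s.
With the tool pointing down it reaches from about 425 to 950 mm from the base axis. Payload 16.7 kg.
Tool frame: the origin (TCP) lies at the centre of the arm's flange, where the gripper is bolted on; the fingertips stand 199 mm ahead of it and the grasp point (between the pads) lies env.grasp_offset ahead of it (env.grasp_offset is the distance from the TCP to the grasp point, in mm); z points along the fingers, y is the direction in which the jaws open and shut (so a half turn about z gives the same grasp; the last joint's range is limited). The gripper opens to 94 mm and grips with 3 to 60 N. Pads are 16 mm wide; open, the fingers measure 119 mm over their backs; the gripper's body (75 mm by 177 mm) begins 78 mm behind the grasp point.
Start: joints at [-0.149, 0.426, 0.074, 1.606, -0.034, 1.111, -0.067], TCP at [674.973, -0.024, 404.667] pointing down, gripper open.
Joint ranges: [-2.85, 2.85], [-0.5, 2.14], [-1.23, 1.37], [0.21, 2.46], [-1.02, 4.16], [0.16, 2.05], [-2.73, 2.73]. Speed limits (rad/s): [1.89, 1.89, 2.39, 2.39, 3.01, 3.01, 3.01].

### API

Orientations are given as a rotation vector (axis times angle).
In Python, from bench import sense, cams, env gives the robot as it stands.
- The arm moves only by the shell command python3 -m pendant 'ROWS' [OPENING] [FORCE]. ROWS is JSON, a list of rows, each a list of 4 numbers: the shift along the world's x, y, z in units of 50 cm (1.0 is 50 cm), then the turn about the world's z in units of 0.1 rad (1.0 is 0.1 rad). A call has 1 to 12 rows; each row shifts and turns the commanded pose from where the row before left it; what a row does not reach is not made up. A row lasts 1/12 s, in which the tool goes at most 41.7 mm and 7.16 degrees, less where a joint would pass 70% of its speed; a pose out of reach is approached as far as the arm can. A call with a number of a shift or a turn outside -1 to 1 is refused whole. A call with a gripper value outside its range is refused whole. OPENING is the opening, from 0 (shut) to 1 (fully open), set as the call begins (- or left out, the last holds). The fingers move at their own pace and stop on an object; FORCE is the grip in N (left out, the last holds). Time passes only in rows, so rows that do not move let the fingers close. It gives the time, the measured TCP pose, the force and the opening at its end, in the units of the state.
- sense(): the state, without advancing time (a new reading comes with each control period).
- cams.capture(name): name is "scene" or "side" or "wrist"; returns a dict with "frame" (420x560x3 uint8, blue, green, red), "fx", "fy", "cx", "cy" (pixels), "rvec" (rotation vector, rad) and "tvec" (3), from world to camera coordinates, as OpenCV has them; the wrist camera has in their place "T_tool_cam" (4x4, takes a point from camera to tool coordinates, whose origin is the TCP and whose axes are the flange's). Camera axes: x right, y down, z forward; pixel columns grow to the right and rows downward; lengths in mm; the calibration is good to about 2 mm. A picture is of the moment at which its call begins: read the wrist's pose just before it. There is no depth.
- env.sign_off(): hands the job in, once; it reports no verdict.
The state is a dict: "t": time; "q": joint angles; "qvel": joint speeds; "effort": joint torques, N m; "tool_pos": TCP position; "tcp_rot": TCP orientation; "contact_force": force on the tool from outside, world axes, zero at the start; "torque": the same for the moment, N m; "finger_gap": opening from 0.0 (shut) to 1.0 (fully open).
Only numpy, scipy, OpenCV 4.12 (cv2) and the standard library are available. Lean on these libraries where they do the work, as an engineer would, in place of code of your own. Each camera call takes 0.05 s, during which the arm holds its last target.

## Working session

There is one attempt and no reset: what is moved stays moved. The work goes in short steps, Python scripts to look and compute and a shell command to move; the robot and the scene stay as the last step left them, time stands still between calls to the robot, and variables do not carry over. Pictures are saved under pics/ and viewed, and the job is handed in when it is done.

```bash
ls; mkdir -p pics; python3 - <<'E'
from bench import sense,cams,env
import cv2
s=sense();print(s['t'],s['tool_pos'],s['tcp_rot'],s['finger_gap'],env.grasp_offset)
for n in ("scene","side","wrist"):
    c=cams.capture(n);cv2.imwrite(f"pics/{n}0.png",c["frame"]);print(n,{k:v for k,v in c.items() if k!="frame"})
E
```

```text
pics
0.0 [6.74813568e+02 1.20352572e-03 4.03981877e+02] [-2.22088183e+00 -2.22083457e+00  1.52402136e-03] 1.0002657760587752 180.4
scene {'fx': 394.4169289290582, 'fy': 394.4169289290582, 'cx': 284.26119619765814, 'cy': 210.4342545657219, 'rvec': array([ 2.04929632,  1.54971723, -0.51449292]), 'tvec': array([-163.19753107, -357.39275809, 1304.9439755 ])}
side {'fx': 456.6069956627764, 'fy': 456.6069956627764, 'cx': 288.15314039871134, 'cy': 212.91085183050967, 'rvec': array([ 0.7899788 , -2.53060713,  1.20442287]), 'tvec': array([ 459.21721836,  265.30758105, 1006.70934971])}
wrist {'fx': 299.48702875384276, 'fy': 299.48702875384276, 'cx': 278.15139846025323, 'cy': 212.18048366424634, 'T_tool_cam': array([[-3.20197643e-04, -9.74179674e-01, -2.25773912e-01,
         6.29531794e+01],
       [ 9.99999378e-01, -5.53074618e-04,  9.68210209e-04,
         8.86446841e-01],
       [-1.06808053e-03, -2.25773462e-01,  9.74179246e-01,
         1.97317945e+01],
       [ 0.00000000e+00,  0.00000000e+00,  0.00000000e+00,
         1.00000000e+00]])}
```

View pics/scene0.png

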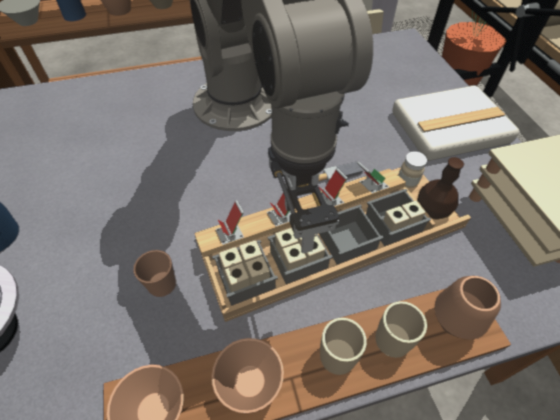

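View pics/side0.png

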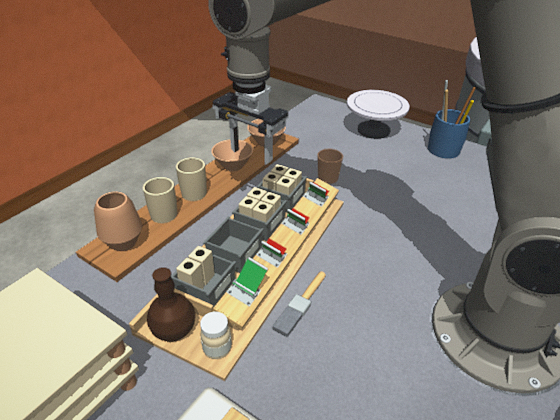

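View pics/wrist0.png

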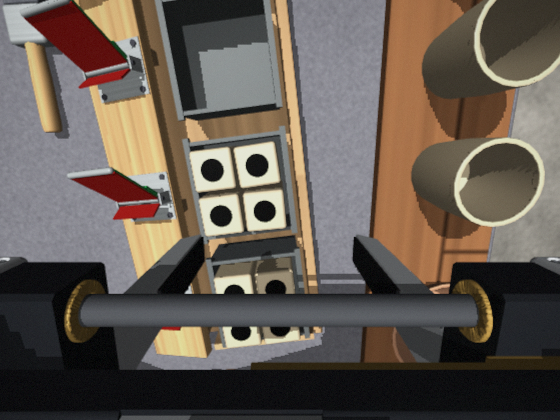

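The bins from left to right hold 2, 0, 4 and 4 posts. The tags show green, red, red and red, so three are wrong: the leftmost and the two on the right. Next I'll measure the rack pose.

```bash
python3 - <<'E'
import cv2
s=cv2.imread("pics/scene0.png");d=cv2.imread("pics/side0.png");w=cv2.imread("pics/wrist0.png")
cv2.imwrite("pics/s1.png",cv2.resize(s[140:310,190:480],None,fx=2.7,fy=2.7,interpolation=cv2.INTER_CUBIC))
cv2.imwrite("pics/d1.png",cv2.resize(d[150:360,130:350],None,fx=2.8,fy=2.8,interpolation=cv2.INTER_CUBIC))
cv2.imwrite("pics/w1.png",cv2.resize(w[0:260,40:320],None,fx=2.3,fy=2.3,interpolation=cv2.INTER_CUBIC))
E
```

```text
(no output)
```

View pics/s1.png

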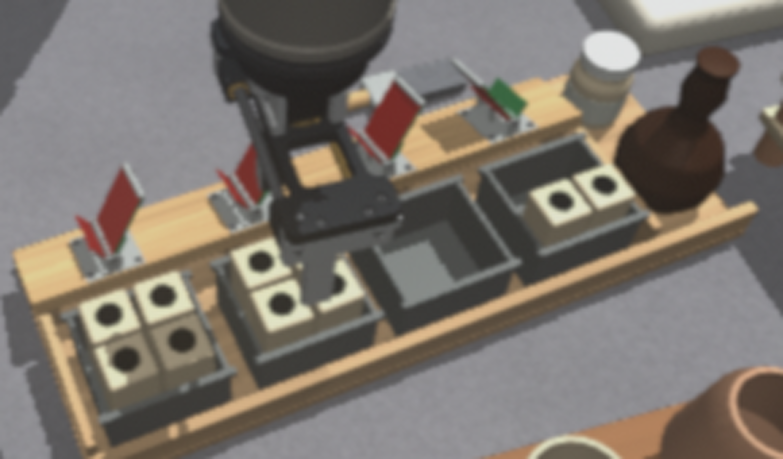

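View pics/d1.png

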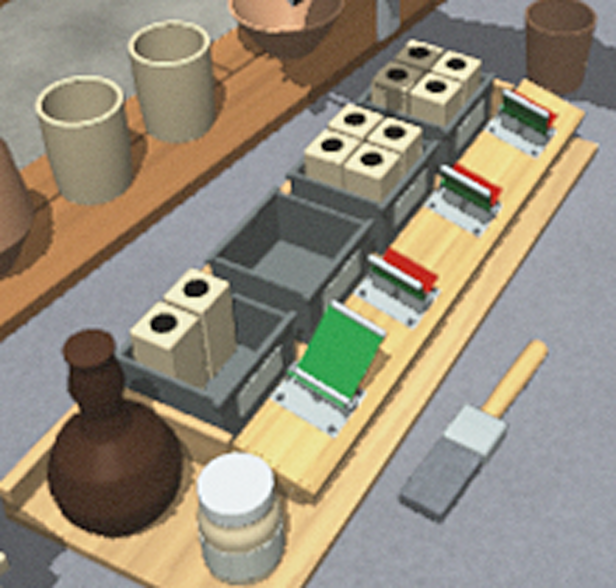

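View pics/w1.png

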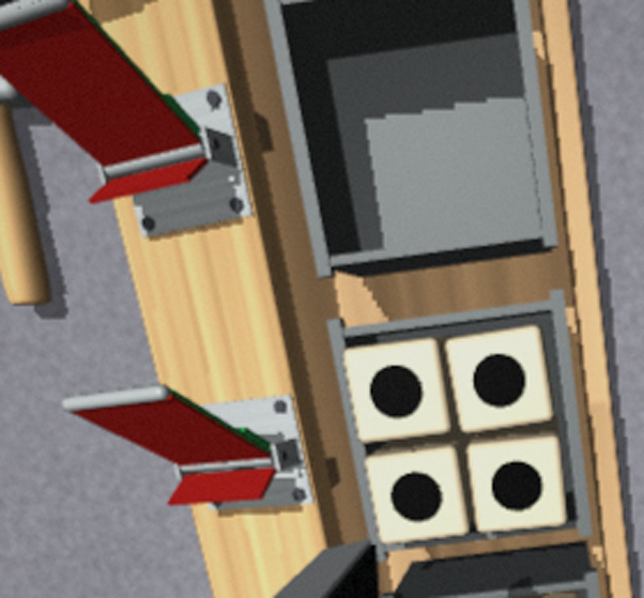

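```bash
cat > h.py <<'E'
import numpy as np,cv2
from bench import sense,cams
from scipy.spatial.transform import Rotation as R
def campose(c,s=None):
    if 'rvec' in c:
        M=R.from_rotvec(c['rvec']).as_matrix();return M.T,-M.T@c['tvec']
    Rt=R.from_rotvec(s['tcp_rot']).as_matrix();T=c['T_tool_cam']
    return Rt@T[:3,:3],Rt@T[:3,3]+s['tool_pos']
def ray(c,P,uv):
    d=np.array([(uv[0]-c['cx'])/c['fx'],(uv[1]-c['cy'])/c['fy'],1.]);return P[0]@d
def onz(c,P,uv,z):
    d=ray(c,P,uv);return P[1]+d*(z-P[1][2])/d[2]
def proj(c,P,X):
    p=P[0].T@(np.asarray(X)-P[1]);return np.array([c['fx']*p[0]/p[2]+c['cx'],c['fy']*p[1]/p[2]+c['cy']])
def fit(A,B):
    A=np.array(A);B=np.array(B);a=A.mean(0);b=B.mean(0)
    H=(A-a).T@(B-b);t=np.arctan2(H[0,1]-H[1,0],H[0,0]+H[1,1])
    M=np.array([[np.cos(t),-np.sin(t)],[np.sin(t),np.cos(t)]]);return t,b-M@a,(M@A.T).T+(b-M@a)-B
E
python3 - <<'E'
from h import *
pts={'wrist':(2.3,40,0,[((327,275),60,13),((556,246),160,13),((328,322),60,-13),((562,292),160,-13),((376,545),60,-117),((592,537),160,-117)]),
'scene':(2.7,190,140,[((480,168),60,143),((582,133),60,247),((645,215),160,247),((462,180),60,117),((518,263),160,117),((405,330),160,13),((68,318),60,-247),((232,372),160,-143),((108,438),160,-247)]),
'side':(2.8,130,150,[((232,398),60,247),((122,352),160,247),((298,318),60,143),((286,192),160,13),((215,258),160,117),((308,302),60,117),((375,234),60,13)])}
allA=[];allB=[]
for n,(k,u,v,L) in pts.items():
    s=sense();c=cams.capture(n);P=campose(c,s)
    A=[];B=[]
    for p,x,y in L:
        X=onz(c,P,(p[0]/k+u,p[1]/k+v),74);A.append((x,y));B.append(X[:2])
    t,o,r=fit(A,B);print(n,np.rad2deg(t),o);print(r.round(1))
    allA+=A;allB+=B
t,o,r=fit(allA,allB);print(np.rad2deg(t),o,r.std(0))
M=np.array([[np.cos(t),-np.sin(t)],[np.sin(t),np.cos(t)]])
for b in(1.5,.5,-.5,-1.5):print(b,o+M@[0,130*b])
E
```

```text
wrist 6.468112316824535 [521.71059917  69.26539289]
[[-0.6  3.5]
 [-0.1  2.9]
 [ 3.3 -2.6]
 [ 0.2 -3.9]
 [-0.2 -3.7]
 [-2.7  3.7]]
scene 8.038524935276106 [525.5044104   70.54126092]
[[  4.3   0.7]
 [  2.6  -3.8]
 [  1.5  -0.3]
 [ -0.4  -4.1]
 [  3.6  -1.2]
 [-16.6  10.5]
 [  5.   -2.3]
 [  6.7  -0.2]
 [ -6.7   0.8]]
side 5.16042367366404 [504.82968578  72.5221942 ]
[[ 2.7  9.6]
 [-0.3  4.3]
 [-0.4  1.5]
 [ 1.  -0.7]
 [-1.9 -0.9]
 [-2.9 -5.2]
 [ 1.7 -8.6]]
8.211349734719795 [520.09968944  68.26274919] [7.79388937 5.16560476]
1.5 [492.24881524 261.26360101]
0.5 [510.81606471 132.59636646]
-0.5 [529.38331418   3.92913191]
-1.5 [ 547.95056365 -124.73810264]
```

```bash
python3 -m pendant '[[-0.03,0.05,0.02,0],[-0.03,0.05,0.02,0],[-0.03,0.05,0.02,0],[-0.03,0.05,0.02,0],[-0.03,0.05,0.02,0],[-0.03,0.05,0.02,0],[0,0,0,0],[0,0,0,0]]' 0 10
python3 - <<'E'
from h import *
s=sense();print(s['tool_pos'],s['tcp_rot'])
c=cams.capture('wrist');cv2.imwrite("pics/w2.png",c['frame']);f=c['frame']
cv2.imwrite("pics/w2a.png",cv2.resize(f[:,0:330],None,fx=1.42,fy=1.42,interpolation=cv2.INTER_CUBIC))
cv2.imwrite("pics/side2.png",cams.capture('side')['frame'])
cv2.imwrite("pics/scene2.png",cams.capture('scene')['frame'])
E
```

```text
t: 0.97
tool_pos: [584.3, 151.5, 465.4]
tcp_rot: [2.218, 2.225, 0.002]
contact_force: [-0.2, 0.2, -1.0]
finger_gap: 0.469
[584.33811699 151.53138816 465.43697671] [2.21805968e+00 2.22454235e+00 2.10940171e-03]
```

View pics/w2.png

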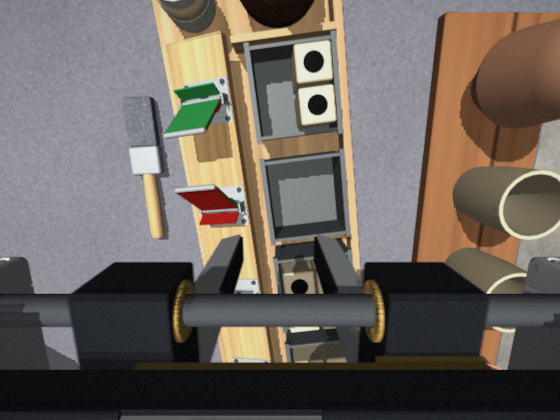

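```bash
python3 - <<'E'
import cv2
w=cv2.imread("pics/w2.png")
cv2.imwrite("pics/w2z.png",cv2.resize(w[20:250,150:360],None,fx=2.6,fy=2.6,interpolation=cv2.INTER_CUBIC))
w=cv2.imread("pics/scene2.png")
cv2.imwrite("pics/s2z.png",cv2.resize(w[150:310,190:480],None,fx=2.7,fy=2.7,interpolation=cv2.INTER_CUBIC))
E
```

```text
(no output)
```

View pics/w2z.png

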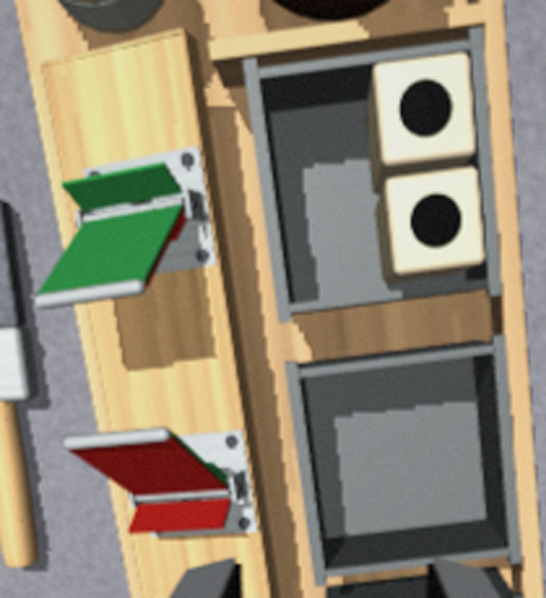

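View pics/s2z.png

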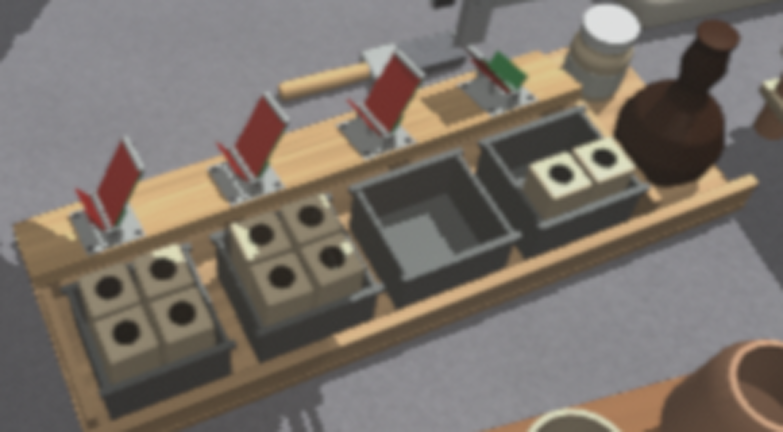

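```bash
python3 - <<'E'
from h import *
pts={'wrist':(2.6,150,20,[((248,62),60,247),((480,30),160,247),((288,318),60,143),((500,292),160,143),((290,366),60,117),((500,338),160,117),((325,582),60,13),((520,560),160,13)]),
'scene':(2.7,190,150,[((482,148),60,143),((582,108),60,247),((645,185),160,247),((520,235),160,143),((462,153),60,117),((518,237),160,117),((353,188),60,13),((68,290),60,-247),((232,347),160,-143)])}
allA=[];allB=[];C={}
for n in('wrist','scene','side'):
    s=sense();c=cams.capture(n);C[n]=(c,campose(c,s))
for n,(k,u,v,L) in pts.items():
    c,P=C[n];A=[];B=[]
    for p,x,y in L:
        X=onz(c,P,(p[0]/k+u,p[1]/k+v),74);A.append((x,y));B.append(X[:2])
    t,o,r=fit(A,B);print(n,np.rad2deg(t),o);print(r.round(1).tolist())
    allA+=A;allB+=B
t,o,r=fit(allA,allB);print(np.rad2deg(t),o,r.std(0))
M=np.array([[np.cos(t),-np.sin(t)],[np.sin(t),np.cos(t)]])
def W(x,y,z):return np.r_[o+M@[x,y],z]
for n,(u,v,w,h,k) in {'wrist':(150,20,210,230,2.6),'scene':(190,150,290,160,2.7),'side':(130,150,220,210,2.8)}.items():
    c,P=C[n];im=cv2.resize(c['frame'][v:v+h,u:u+w],None,fx=k,fy=k,interpolation=cv2.INTER_CUBIC)
    def ln(Q,col):
        q=[tuple(int(a) for a in (proj(c,P,x)-(u,v))*k) for x in Q]
        for a,b in zip(q,q[1:]):cv2.line(im,a,b,col,1)
    for b in(1.5,.5,-.5,-1.5):
        y=130*b;ln([W(60,y-52,74),W(60,y+52,74),W(160,y+52,74),W(160,y-52,74),W(60,y-52,74)],(255,255,0))
        ln([W(-24,y,72-6.5),W(24,y,72+6.5)],(255,0,255))
        sg=-1 if b==1.5 else 1
        ln([W(-14-24,y+37*sg,72+51-6.5),W(-14+24,y+37*sg,72+51+6.5)],(0,255,255))
        print(b,W(0,y,72))
    cv2.imwrite(f"pics/ov_{n}.png",im)
E
```

```text
wrist 7.275029429860849 [522.42501056  64.57286533]
[[0.7, -2.8], [0.2, -2.4], [-1.8, 1.8], [-0.3, 3.0], [0.9, -2.0], [2.0, -2.1], [-1.9, 1.6], [0.2, 2.9]]
scene 7.202961810123446 [522.20364712  70.5662971 ]
[[-4.7, 1.6], [0.8, -3.1], [5.0, -3.7], [-0.5, 20.5], [-1.9, -4.8], [1.4, -2.9], [0.8, -1.5], [-0.9, -3.8], [-0.1, -2.3]]
7.225622132091971 [522.26730125  67.76364719] [1.99855351 6.36504362]
1.5 [497.7408086  261.21506527  72.        ]
0.5 [514.0918037  132.24745322  72.        ]
-0.5 [530.4427988    3.27984116  72.        ]
-1.5 [ 546.79379389 -125.68777089   72.        ]
1.5 [497.7408086  261.21506527  72.        ]
0.5 [514.0918037  132.24745322  72.        ]
-0.5 [530.4427988    3.27984116  72.        ]
-1.5 [ 546.79379389 -125.68777089   72.        ]
1.5 [497.7408086  261.21506527  72.        ]
0.5 [514.0918037  132.24745322  72.        ]
-0.5 [530.4427988    3.27984116  72.        ]
-1.5 [ 546.79379389 -125.68777089   72.        ]
```

View pics/ov_wrist.png

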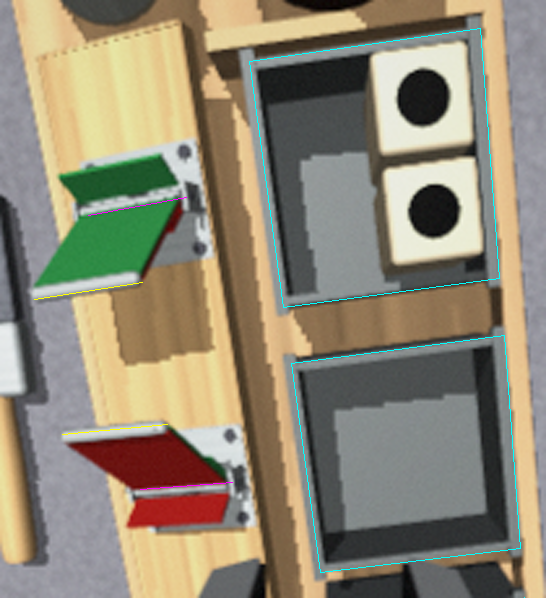

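View pics/ov_scene.png

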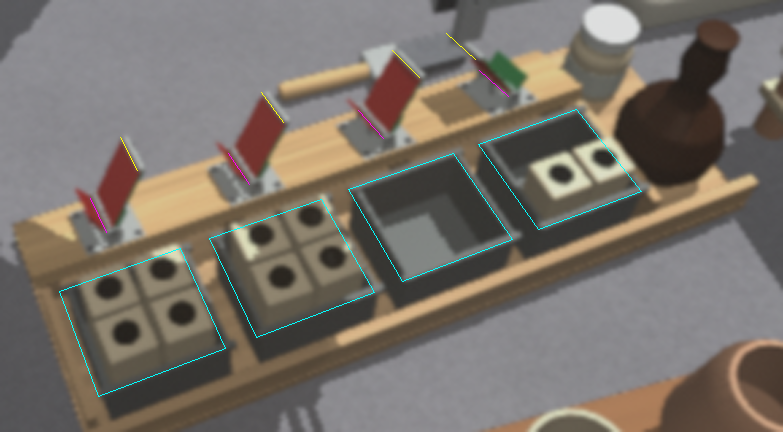

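View pics/ov_side.png

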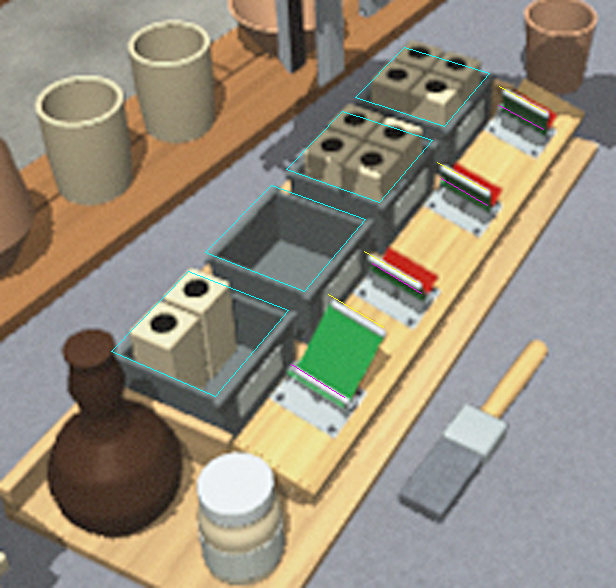

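```bash
python3 -m pendant '[[-0.044,0.0225,0,0.315],[-0.044,0.0225,-0.04,0.315],[-0.044,0.0225,-0.05,0.315],[-0.044,0.0225,-0.05,0.315],[0,0,-0.05,0],[0,0,-0.05,0],[0,0,0,0],[0,0,0,0],[0,0,0,0]]' 0 10
python3 - <<'E'
from h import *
s=sense();print(s['tool_pos'],s['tcp_rot'],s['qvel'].round(3),s['finger_gap'])
c=cams.capture('wrist');cv2.imwrite("pics/w3.png",c['frame'])
f=cams.capture('side')['frame'];cv2.imwrite("pics/side3.png",cv2.resize(f[150:360,130:350],None,fx=2.8,fy=2.8))
E
```

```text
t: 2.02
tool_pos: [497.7, 194.8, 345.8]
tcp_rot: [2.078, 2.356, 0.001]
contact_force: [-0.4, 0.5, 0.2]
finger_gap: 0.003
[497.69785691 194.77647279 345.79187788] [2.07810472e+00 2.35566089e+00 1.13595467e-03] [-0.001 -0.013 -0.001 -0.009 -0.    -0.004  0.001] 0.003309642750856576
```

View pics/w3.png

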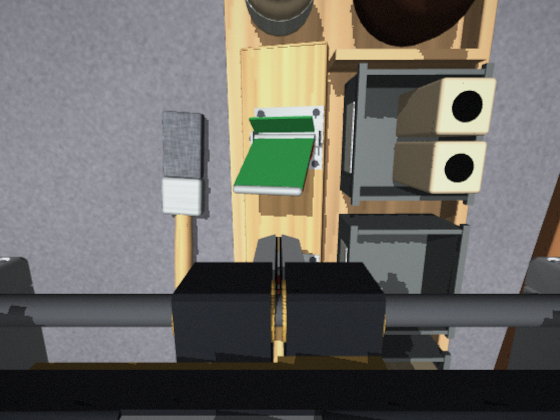

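View pics/side3.png

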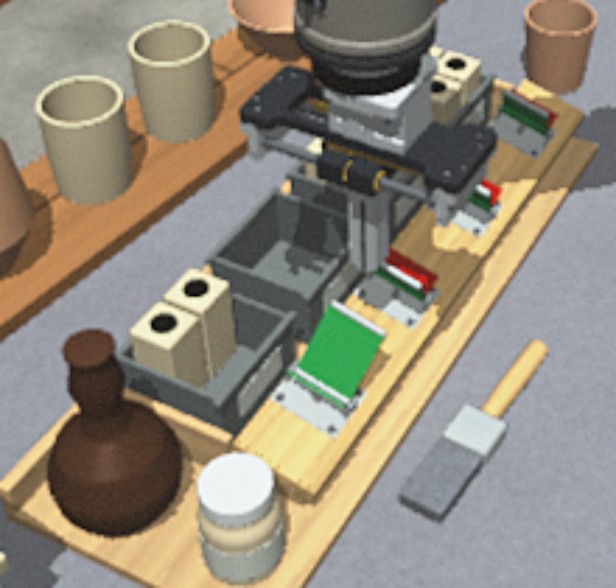

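```bash
python3 -m pendant '[[0,0,-0.03,0],[0,0,-0.03,0],[0,0,-0.024,0],[0,0,0,0],[0,0,0,0],[0,0,0,0]]' 0 10
python3 - <<'E'
from h import *
s=sense();print(s['tool_pos'],s['contact_force'])
c=cams.capture('wrist');cv2.imwrite("pics/w4.png",c['frame'])
f=cams.capture('side')['frame'];cv2.imwrite("pics/side4.png",cv2.resize(f[150:360,130:350],None,fx=2.8,fy=2.8))
E
```

```text
t: 2.62
tool_pos: [497.4, 195.1, 303.9]
tcp_rot: [2.077, 2.356, 0.002]
contact_force: [1.0, 0.2, 0.1]
finger_gap: 0.002
[497.41726907 195.08979288 303.90758317] [1.008076   0.22458629 0.09447781]
```

View pics/side4.png

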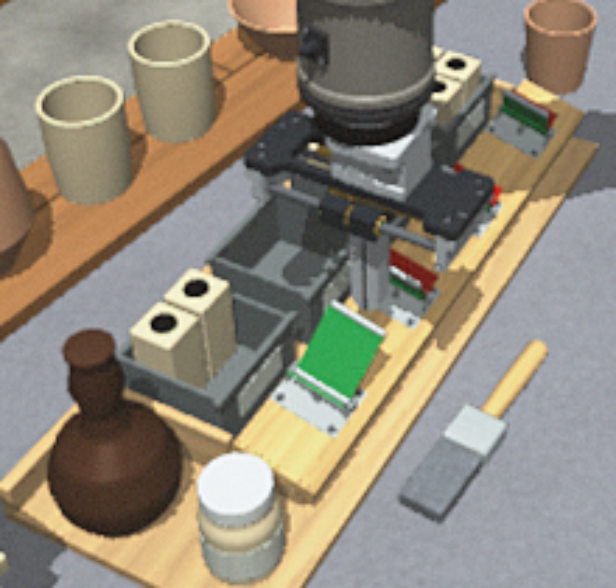

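```bash
python3 -m pendant '[[-0.001,0.008,0,0],[-0.001,0.008,0,0],[-0.001,0.008,0,0],[-0.001,0.008,0,0],[-0.001,0.008,0,0],[-0.001,0.008,0,0],[-0.001,0.008,0,0],[-0.001,0.008,0,0],[-0.001,0.008,0,0],[-0.001,0.008,0,0],[-0.001,0.008,0,0],[-0.001,0.008,0,0]]' 0 10
python3 - <<'E'
from h import *
s=sense();print(s['tool_pos'],s['contact_force'])
f=cams.capture('side')['frame'];cv2.imwrite("pics/side5.png",cv2.resize(f[150:360,130:350],None,fx=2.8,fy=2.8))
E
```

```text
t: 3.72
tool_pos: [490.9, 243.4, 302.7]
tcp_rot: [-2.077, -2.357, -0.0]
contact_force: [-0.9, 0.2, 0.3]
finger_gap: 0.011
[490.94210698 243.36921992 302.65754665] [-0.92350073  0.1958488   0.29317411]
```

View pics/side5.png

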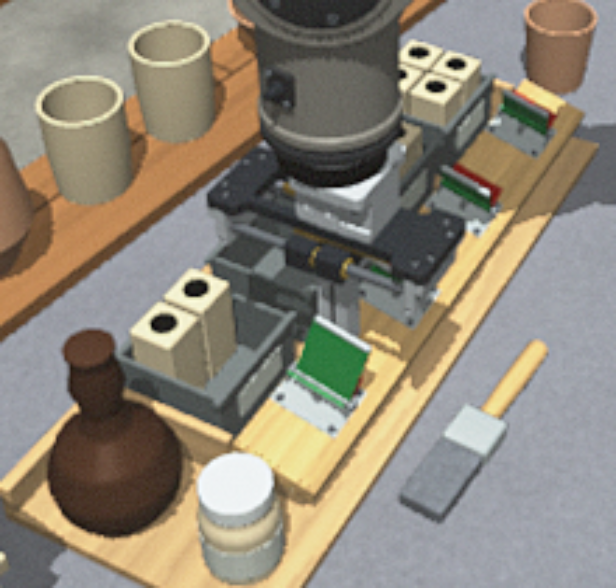

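The tag is coming up and the measured force is close to zero. I'll carry on past upright.

```bash
python3 -m pendant '[[-0.001,0.008,0,0],[-0.001,0.008,0,0],[-0.001,0.008,0,0],[-0.001,0.008,0,0],[-0.001,0.008,0,0],[0,0,0,0],[0,0,0,0]]' 0 10
python3 - <<'E'
from h import *
s=sense();print(s['tool_pos'],s['contact_force'])
f=cams.capture('side')['frame'];cv2.imwrite("pics/side6.png",cv2.resize(f[150:360,130:350],None,fx=2.8,fy=2.8))
E
```

```text
t: 4.35
tool_pos: [488.4, 263.2, 302.6]
tcp_rot: [-2.077, -2.357, 0.0]
contact_force: [0.1, -0.2, -0.8]
finger_gap: 0.005
[488.38414103 263.18200001 302.6195818 ] [ 0.05855992 -0.19225251 -0.82822667]
```

View pics/side6.png

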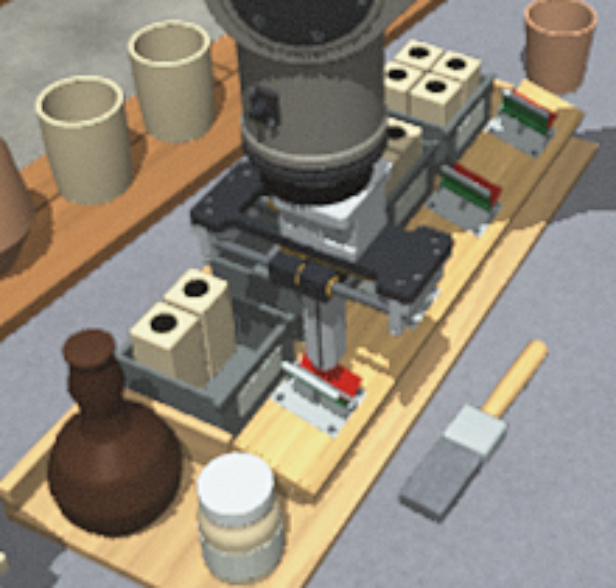

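```bash
python3 -m pendant '[[0.0025,-0.02,0,0],[0.0025,-0.02,0.02,0],[0,0,0.06,0],[0,0,0.06,0],[0.01,-0.06,0,0],[0.01,-0.07,0,0],[0.01,-0.07,0,0],[0.008,-0.07,0,0],[0.008,-0.07,0,0],[0,-0.022,0,0],[0,0,0,0],[0,0,0,0]]' 0 10
python3 - <<'E'
from h import *
s=sense();print(s['tool_pos'],s['contact_force'])
f=cams.capture('side')['frame'];cv2.imwrite("pics/side7.png",cv2.resize(f[150:360,130:350],None,fx=2.8,fy=2.8))
E
```

```text
t: 5.4
tool_pos: [513.8, 60.9, 373.3]
tcp_rot: [2.08, 2.354, 0.001]
contact_force: [-0.2, 1.8, -0.2]
finger_gap: 0.004
[513.82930195  60.88206685 373.2869006 ] [-0.22874712  1.80140741 -0.22941255]
```

View pics/side7.png

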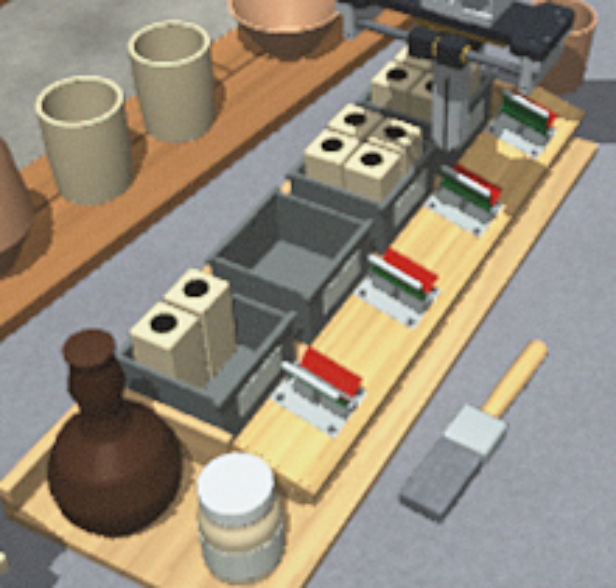

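```bash
python3 -m pendant '[[0,0,-0.05,0],[0,0,-0.05,0],[0,0,-0.03,0],[0,0,-0.008,0],[0,0,0,0],[0,0,0,0]]' 0 10
python3 - <<'E'
from h import *
s=sense();print(s['tool_pos'],s['contact_force'])
f=cams.capture('side')['frame'];cv2.imwrite("pics/side8.png",cv2.resize(f[150:360,130:350],None,fx=2.8,fy=2.8))
E
```

```text
t: 5.95
tool_pos: [514.2, 62.7, 304.3]
tcp_rot: [2.076, 2.358, 0.001]
contact_force: [-0.4, 0.9, 1.1]
finger_gap: 0.004
[514.21529465  62.70172278 304.34480979] [-0.36209892  0.93514898  1.13913548]
```

View pics/side8.png

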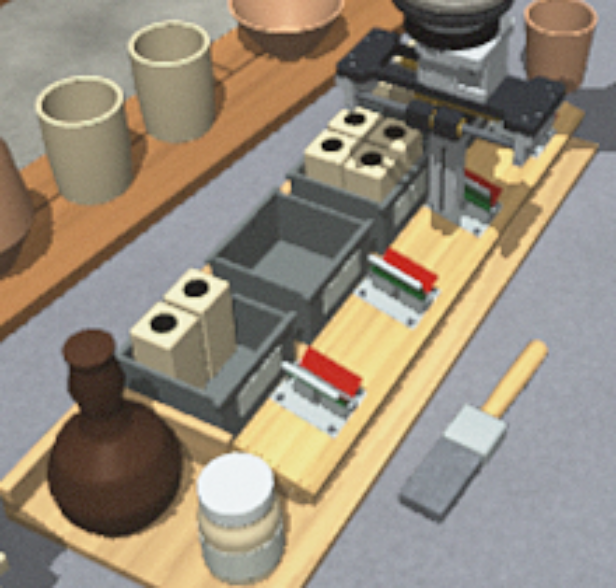

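```bash
python3 -m pendant '[[0.001,-0.008,0,0],[0.001,-0.008,0,0],[0.001,-0.008,0,0],[0.001,-0.008,0,0],[0.001,-0.008,0,0],[0.001,-0.008,0,0],[0.001,-0.008,0,0],[0.001,-0.008,0,0],[0.001,-0.008,0,0],[0.001,-0.008,0,0],[0.001,-0.008,0,0],[0.001,-0.008,0,0]]' 0 10
python3 -m pendant '[[0.001,-0.008,0,0],[0.001,-0.008,0,0],[0.001,-0.008,0,0],[0.001,-0.008,0,0],[0,0,0,0],[0,0,0,0]]' 0 10
python3 - <<'E'
from h import *
s=sense();print(s['tool_pos'],s['contact_force'])
f=cams.capture('side')['frame'];cv2.imwrite("pics/side9.png",cv2.resize(f[150:360,130:350],None,fx=2.8,fy=2.8))
f=cams.capture('scene')['frame'];cv2.imwrite("pics/scene9.png",cv2.resize(f[150:310,190:480],None,fx=2.7,fy=2.7))
E
```

```text
t: 7.0
tool_pos: [520.0, 13.6, 303.6]
tcp_rot: [-2.077, -2.357, 0.0]
contact_force: [0.6, 0.2, 0.2]
finger_gap: 0.002
t: 7.5
tool_pos: [522.0, -2.2, 303.7]
tcp_rot: [-2.078, -2.356, 0.0]
contact_force: [0.2, 0.0, -1.1]
finger_gap: 0.004
[521.98994415  -2.21222461 303.66188484] [ 0.15505331  0.00758662 -1.05235914]
```

View pics/side9.png

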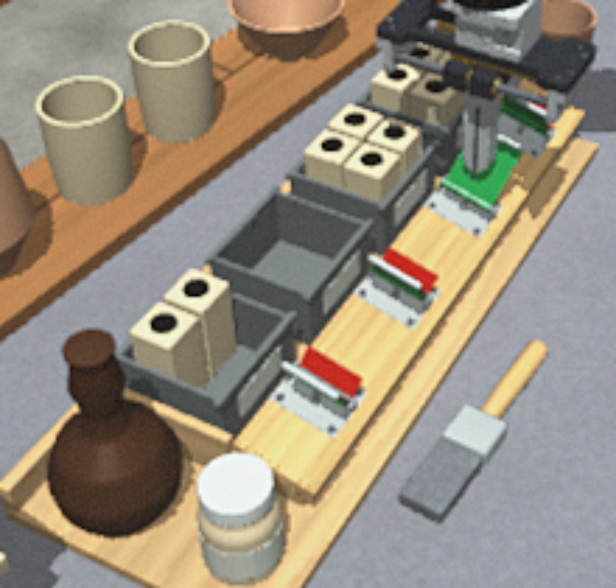

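View pics/scene9.png

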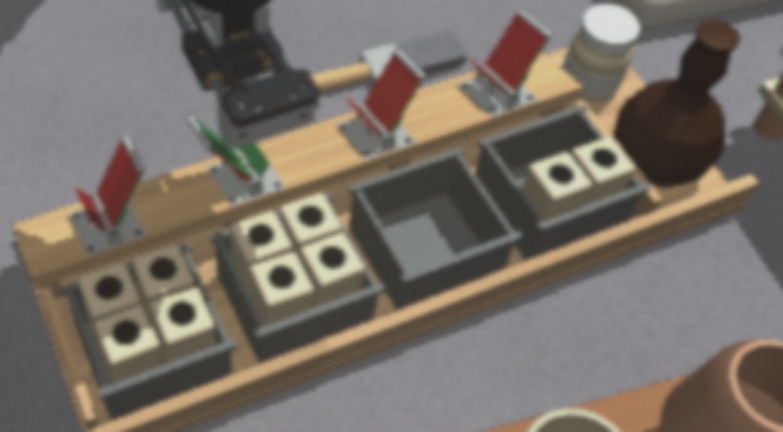

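```bash
python3 -m pendant '[[-0.0025,0.02,0,0],[-0.0025,0.02,0.02,0],[0,0,0.06,0],[0,0,0.06,0],[0.006,-0.04,0,0],[0.006,-0.06,0,0],[0.006,-0.0626,0,0],[0,0,0,0],[0,0,-0.05,0],[0,0,0,0],[0,0,0,0],[0,0,0,0]]' 0 10
python3 - <<'E'
from h import *
s=sense();print(s['tool_pos'],s['contact_force'])
c=cams.capture('wrist');cv2.imwrite("pics/w10.png",c['frame'])
f=cams.capture('side')['frame'];cv2.imwrite("pics/side10.png",cv2.resize(f[150:360,130:350],None,fx=2.8,fy=2.8))
E
```

```text
t: 8.6
tool_pos: [528.7, -62.4, 349.6]
tcp_rot: [-2.076, -2.358, -0.0]
contact_force: [-0.1, -0.4, -0.1]
finger_gap: 0.004
[528.66256264 -62.36821205 349.56305857] [-0.14565798 -0.40728881 -0.05843823]
```

View pics/side10.png

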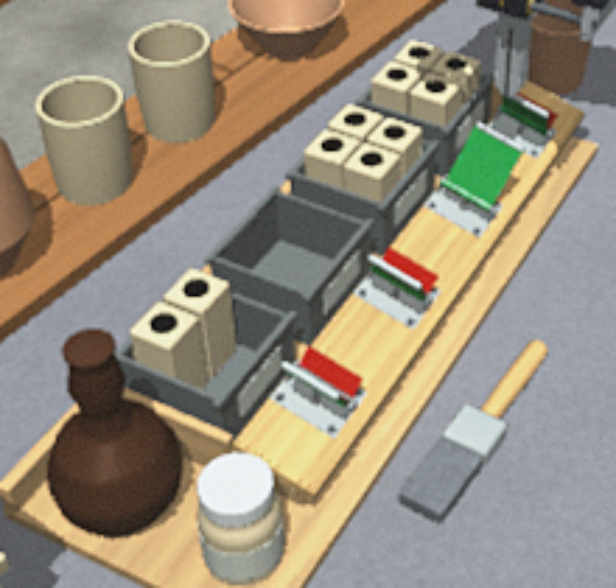

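View pics/w10.png

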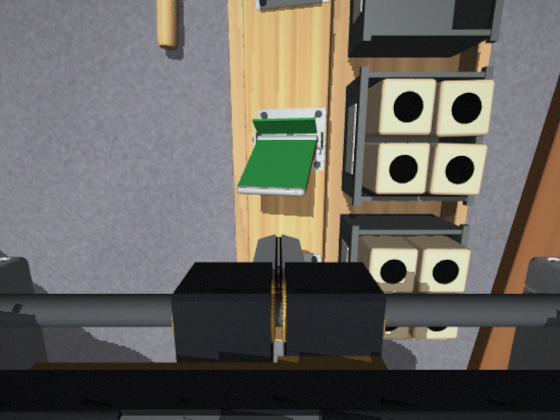

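```bash
python3 -m pendant '[[0,0,-0.03,0],[0,0,-0.03,0],[0,0,-0.03,0],[0,0,0,0],[0,0,0,0],[0,0,0,0]]' 0 10
python3 - <<'E'
from h import *
s=sense();print(s['tool_pos'],s['contact_force'])
f=cams.capture('side')['frame'];cv2.imwrite("pics/side11.png",cv2.resize(f[100:250,230:370],None,fx=4,fy=4))
E
```

```text
t: 9.2
tool_pos: [528.9, -63.2, 304.8]
tcp_rot: [2.077, 2.356, 0.001]
contact_force: [1.1, 0.2, 0.8]
finger_gap: 0.007
[528.85565071 -63.21682534 304.76616461] [1.13362194 0.19091825 0.76595551]
```

View pics/side11.png

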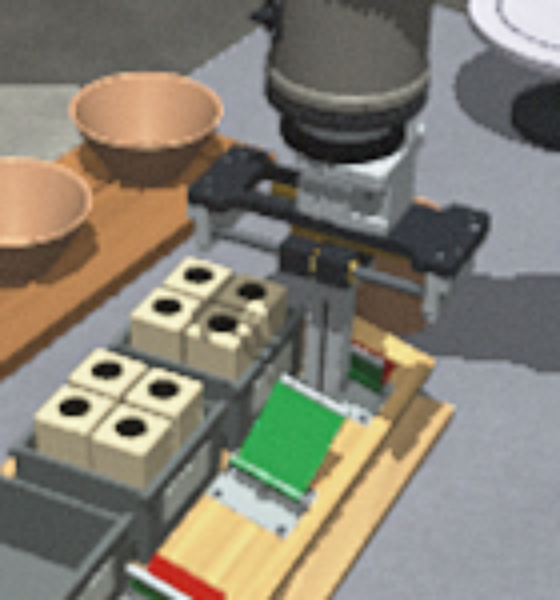

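```bash
python3 -m pendant '[[0.001,-0.008,0,0],[0.001,-0.008,0,0],[0.001,-0.008,0,0],[0.001,-0.008,0,0],[0.001,-0.008,0,0],[0.001,-0.008,0,0],[0.001,-0.008,0,0],[0.001,-0.008,0,0],[0.001,-0.008,0,0],[0.001,-0.008,0,0],[0.001,-0.008,0,0],[0.001,-0.008,0,0]]' 0 10
python3 -m pendant '[[0.001,-0.008,0,0],[0.001,-0.008,0,0],[0.001,-0.008,0,0],[0.001,-0.008,0,0],[0.001,-0.008,0,0],[0,0,0,0],[0,0,0,0]]' 0 10
python3 - <<'E'
from h import *
s=sense();print(s['tool_pos'],s['contact_force'])
f=cams.capture('scene')['frame'];cv2.imwrite("pics/scene12.png",cv2.resize(f[150:310,190:480],None,fx=2.7,fy=2.7))
E
```

```text
t: 10.25
tool_pos: [534.5, -111.7, 303.6]
tcp_rot: [-2.077, -2.357, 0.0]
contact_force: [0.4, 0.0, -0.7]
finger_gap: 0.004
t: 10.83
tool_pos: [537.0, -131.6, 303.6]
tcp_rot: [-2.078, -2.356, 0.0]
contact_force: [-0.6, 0.2, 0.3]
finger_gap: 0.004
[ 536.9582351  -131.55842994  303.61110412] [-0.55832068  0.23810706  0.2783939 ]
```

View pics/scene12.png

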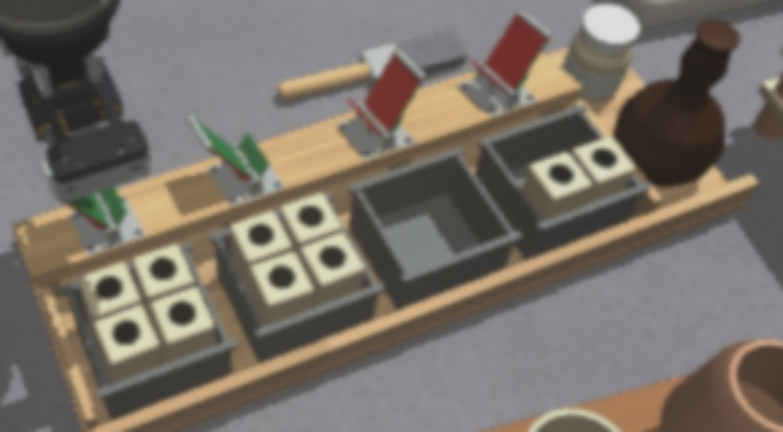

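All three are over. I'll back off, rise clear and look again.

```bash
python3 -m pendant '[[-0.0025,0.02,0,0],[-0.0025,0.02,0.02,0],[0,0,0.06,0],[0,0,0.06,0],[0,0,0.06,0],[0,0,0.06,0],[0,0.05,0.02,0],[0,0.06,0,0],[0,0.06,0,0],[0,0.06,0,0],[0,0,0,0],[0,0,0,0]]' 0 10
python3 -m pendant '[[0,0,0,0],[0,0,0,0],[0,0,0,0],[0,0,0,0],[0,0,0,0],[0,0,0,0]]'
python3 - <<'E'
from h import *
s=sense();print(s['t'],s['tool_pos'],s['contact_force'],abs(s['qvel']).max())
c=cams.capture('wrist');cv2.imwrite("pics/w13.png",c['frame'])
f=cams.capture('side')['frame'];cv2.imwrite("pics/side13.png",cv2.resize(f[150:360,130:350],None,fx=2.8,fy=2.8))
a=cams.capture('scene')['frame'];b=cv2.imread('pics/scene2.png');cv2.imwrite("pics/scene13.png",a)
E
```

```text
t: 11.88
tool_pos: [534.0, 6.4, 444.4]
tcp_rot: [2.072, 2.361, 0.001]
contact_force: [-0.5, -0.2, 0.2]
finger_gap: 0.007
t: 12.38
tool_pos: [534.5, 3.3, 443.6]
tcp_rot: [-2.078, -2.356, 0.0]
contact_force: [0.0, 0.3, 0.0]
finger_gap: 0.009
12.3833 [534.46248051   3.31683336 443.63234825] [0.0342462  0.34556502 0.02804772] 0.003297783076811888
```

View pics/side13.png

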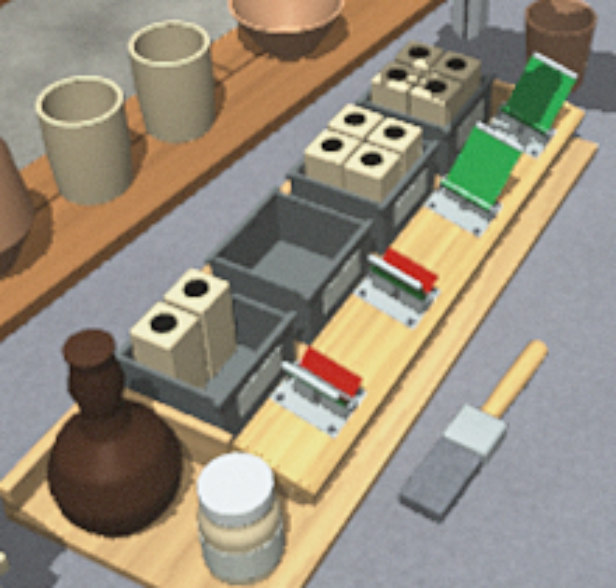

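View pics/scene13.png

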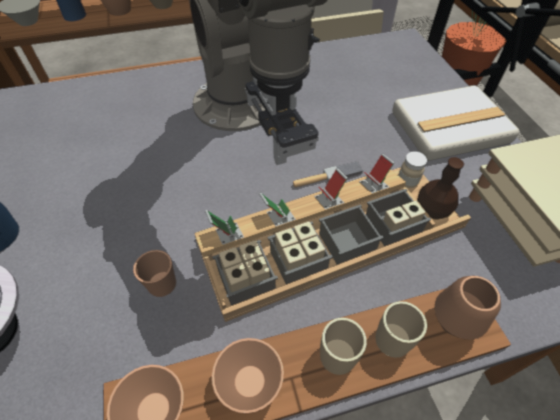

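The tags now read red, red, green, green from left to right. They match the bins, which hold 2, 0, 4 and 4 posts. All the tags lie on their rests, and the bystanders and posts look unmoved.

```bash
python3 -c "
from bench import env
print(env.sign_off())"
```

```text
the job is handed in; nothing more can be done
None
```

I turned over the three wrong tags with the closed fingertips and handed the job in. The last pictures were taken at about 12.4 s of the 54 s allowed.

| Bay (left to right) | Posts | Tag before | Tag now |
|---|---|---|---|
| 1 | 2 (part-filled) | green | red (pushed left) |
| 2 | 0 (empty) | red | red (not touched) |
| 3 | 4 (full) | red | green (pushed right) |
| 4 | 4 (full) | red | green (pushed right) |

- **Last checks:** The final side and scene pictures show the tags as red, red, green, green, each lying on its rest. The arm is clear and still. The posts, jar, vase, cup and brush look where they were at the start; I judged that by eye and did not measure it.
- **Force:** The wrist force readings, taken at the end of each move, stayed under about 2 N. That is the level of the sensor's noise, so I have no separate measure of the fingertip force.
- **Disagreements:** My first hand-picked bin corners gave rack poses that differed between cameras by up to 20 mm. A second fit with clearer views put the tag edges within about 3 mm in all three cameras, although one mis-picked corner was left in it. No check failed after that.

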